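Shut and latch the craft case

TASK

The craft case has been left with its lid part open. Shut the lid down onto its seal, swing the latch's wire loop over the hook on the front of the lid, then press the red-ended lever down until it lies fully home against the case, so that the lid is pulled tight and the latch stays shut by itself when you let go. Use a light hand, never forcing the lid or the latch with more than about 15 N, and leave everything standing around the case where it is.

Things in the scene. Friction and masses are not known exactly. Their poses are not given: they have to be found in the camera images.
- case: Dark petrol-blue craft case with yellow lid, 150 mm deep (x), 230 mm wide (y), rim 82 mm above the table, 105 mm tall with the lid tight; heavy, does not shift. Origin: centre of its underside. Its x axis points from latch side to hinge side, z up; the draw latch is in the middle of the front face, the plane x = -75 mm. Outward means along the case's -x.
- lid_hinge (a point): Middle of the lid's hinge axis, at case x = +75 mm, z = 83 mm; the axis runs along the case's y.
- lid (a joint): Lid angle, rad: 0 = tight on the rim, growing as it opens upward. Stiff hinge (0.4 N m): it stays where left and takes a few N at the front edge. A springy seal under the front edge holds a shut, unlatched lid about 4 mm proud (0.028 rad): that counts as shut. The seal gives from 6 N and takes about 34 N to squeeze flat: the latch's work, not the hand's.
- lid_front (a point): Top front edge of the lid, in the middle: 151 mm from the hinge axis along the lid and 23 mm above it when shut; the front skirt is 24 mm high, 1 mm outward of the case's front face. The hook (keeper) on it is 24 mm wide, an upward-open J: ledge 21 mm below this point, with an upturned outer lip 5.5 mm high whose outer side is 13 mm in front of the case's front face.
- lever (a joint): Lever angle, rad: 0 = home on its stop, hanging straight down; 1.57 = straight out; 1.95 to 2.35 = up and out (start); at most 2.4. Its pivot is 60 to 64 mm above the table. The latch sits on packing of unknown thickness, so the pivot is anywhere from 14.5 to 25.5 mm in front of the case's front face. Stiff pivot (0.08 N m): it stays where left, but with the loop hooked it springs back if let go too soon.
- latch_stop (a point): Point on the front face of the case, 36 mm above the table, behind the closed lever. Press on the blade's outer face (it looks up at the start): with the loop hooked this takes up to about 10 N, most near 0.9 rad. Past dead centre (0.2 to 0.6 rad) the lever no longer springs back, but it need not close by itself: it must be pressed on until it is felt to meet its stop.
- loop (a joint): Wire loop's angle relative to the lever, rad: 2.54 = folded back on its stop, leaning outward over the lever (start); smaller as it swings to the lid. Its lean from upright, positive towards the case, is lever minus loop. It swings freely and falls to whichever side of upright it leans: pushed past upright towards a shut lid it drops against the skirt above the hook.
- latch_nominal (a point): Point on the case where the lever pivot would be with middling packing: 20 mm in front of the front face, 62.4 mm up; the true pivot is up to 5.5 mm further in or out. Lever: steel blade 20 mm wide, 5 mm thick (2.5 mm either side of the line from the pivot), 46 mm long, last 24 mm red. Loop: pinned on the lever 12 mm from the pivot; its bar, 8 mm thick and 30 mm long, is 41.6 mm from that pin.
- jar_green: Bead jar, green, 52 mm across and 75 mm tall, beside the case; origin at its foot. Leave alone.
- jar_red: Bead jar, red, 52 mm across and 75 mm tall, beside the case; origin at its foot. Leave alone.
- cord_card: Cardboard card wound with green cord, 105 x 56 x 15 mm, lying flat; origin under its centre. Leave alone.
- clothes_peg: Green clothes peg, 75 x 20 x 10 mm, lying flat. Leave alone.
- scissors: Scissors, 170 mm long, lying flat. Leave alone.
- mug: Mustard mug, 80 mm across and 85 mm tall. Leave alone.
- glue: White glue bottle, 44 mm across and 130 mm tall. Leave alone.
- ribbon_reel: Reel of yellow ribbon, 70 mm across and 28 mm high, lying flat. Leave alone.

How it is judged:
By the outcome, as a careful person would: the job done as asked, in the order asked, and still so for the second after the job is handed in, with the robot touching nothing.
It also fails if it takes over 58 s, if anything falls off the work surface, if the arm or the gripper's body presses on something with over 40 N, if the wrist force passes 120 N, or if a joint passes its speed limit or range.

ROBOT

A 7-joint arm with a two-finger parallel gripper is mounted at the origin on the work surface. World frame = base frame: x ahead of the robot, y to its left, z up, the work surface at z = 0. Lengths are in m, angles in rad, forces in N, time in s.
With the tool pointing down it reaches from about 0.4 to 0.85 m from the base axis. Payload 4.5 kg.
Tool frame: the origin (TCP) lies at the very end of the fingers, on their centre line; the grasp point (between the pads) lies 19 mm behind it (r.pinch_z is the distance from the TCP to the grasp point, in m); z points along the fingers, y is the line along which they close (so a half turn about z gives the same grasp; the last joint's range is limited). The gripper opens to 88 mm and grips with 3 to 60 N. Pads are 18 mm wide; open, the fingers measure 123 mm over their backs; the gripper's body (75 mm by 187 mm) begins 45 mm behind the grasp point.
Start: joints at [1.301, 0.689, -0.195, 1.565, 0.157, 0.902, -0.215], TCP at [0.187, -0.596, 0.239] pointing down, gripper open.
Joint ranges: [-3.01, 3.01], [-0.46, 2.08], [-1.47, 1.51], [0.13, 2.56], [-1, 4.14], [0.04, 2.09], [-2.66, 2.66]. Speed limits (rad/s): [2.57, 2.57, 3.14, 3.14, 3.14, 3.14, 3.14].

INTERFACE

Orientations are given as a unit quaternion [x, y, z, w].
In Python, from plant import r, cams gives the robot as it stands.
- The arm moves only by the shell command python3 -m pendant 'ROWS' [FORCE]. ROWS is JSON, a list of rows, each a list of 3 entries, a list of its own where there are three numbers: the closure, from -1 (fully open) to 1 (shut), then the shift along the tool's x, y, z in mm, then the turn, a rotation vector about the tool's x, y, z in degrees. A call has 1 to 8 rows; each row shifts and turns the commanded pose from where the row before left it, along the tool's axes as they then stand; what a row does not reach is not made up. A row lasts 1/8 s, in which the tool goes at most 62.5 mm and 10.7 degrees, less where a joint would pass 70% of its speed; a pose out of reach is approached as far as the arm can. A call with a gripper value outside its range is refused whole. The fingers move at their own pace and stop on an object; FORCE is the grip in N (left out, the last holds). Time passes only in rows, so rows that do not move let the fingers close. It gives the time, the measured TCP pose, the force, the opening and the grip force at its end, in the units of the state.
- r.get_state(): the state, without advancing time (a new reading comes with each control period).
- cams.snapshot(name): name is "side" or "top"; returns a dict with "img" (400x640x3 uint8, red, green, blue), "camera_matrix" (3x3 intrinsics, pixels), "D" ([k1, k2, p1, p2, k3] as OpenCV has them; the pictures are not rectified), "camera_from_world" (4x4, takes a point from world to camera coordinates). Camera axes: x right, y up, looking along -z (the intrinsics and any distortion apply to the point x, -y, -z); pixel columns grow to the right and rows downward; lengths in m; the calibration is good to about 2 mm. A picture is of the moment at which its call begins. There is no depth.
- r.finish_job(): hands the job in; it is judged then, once.
The state is a dict: "clock": time; "q": joint angles; "qd": joint speeds; "joint_torque": joint torques, N m; "tool_pos": TCP position; "eef_rot": TCP orientation; "contact_force": force on the tool from outside, world axes, zero at the start; "moment": the same for the moment, N m; "opening": opening from 0.0 (shut) to 1.0 (fully open); "finger_force": force on a finger pad.
Only numpy, scipy, OpenCV 4.12 (cv2) and the standard library are available. Lean on these libraries where they do the work, as an engineer would, in place of code of your own. Each camera call takes 0.05 s, during which the arm holds its last target. There are 200 camera calls.

## Working session

There is one attempt and no reset: what is moved stays moved. The work goes in short steps, Python scripts to look and compute and a shell command to move; the robot and the scene stay as the last step left them, time stands still between calls to the robot, and variables do not carry over. Pictures are saved under pics/ and viewed, at most 10 in all, crops included, and the job is handed in when it is done.

```bash
ls; mkdir -p pics; python3 - <<'E'
from plant import r,cams
import cv2
s=r.get_state(); print({k:(s[k] if not hasattr(s[k],'round') else s[k]) for k in ['clock','tool_pos','eef_rot','contact_force','opening']})
for n in ['side','top']:
    d=cams.snapshot(n); cv2.imwrite(f'pics/{n}0.png',d['img'][:,:,::-1]); print(d['camera_matrix'],d['D'],d['camera_from_world'])
E
```

```text
pics
{'clock': 0.0, 'tool_pos': array([ 0.18674344, -0.59580285,  0.23789364]), 'eef_rot': array([ 9.88477714e-01,  1.51363772e-01, -1.96519857e-04, -8.82343383e-04]), 'contact_force': array([ 0.06772053,  0.13415123, -0.08671667]), 'opening': 1.001268011009457}
[[439.12967417   0.         319.29600014]
 [  0.         439.12967417 204.2674901 ]
 [  0.           0.           1.        ]] [-0.00598649  0.          0.          0.          0.        ] [[-0.96789708 -0.25133917 -0.0019654   0.52144244]
 [ 0.17568937 -0.68212331  0.70981761 -0.17302944]
 [-0.17974561  0.68668509  0.70438278 -1.1268595 ]
 [ 0.          0.          0.          1.        ]]
[[397.21743343   0.         321.82239092]
 [  0.         397.21743343 199.89021711]
 [  0.           0.           1.        ]] [-0.05556546  0.          0.          0.          0.        ] [[-4.22675945e-03 -9.99799060e-01 -1.95952638e-02  3.26296818e-04]
 [ 9.98256949e-01 -5.37213358e-03  5.87724729e-02 -5.34500322e-01]
 [-5.88659315e-02 -1.93126911e-02  9.98079066e-01 -1.06939851e+00]
 [ 0.00000000e+00  0.00000000e+00  0.00000000e+00  1.00000000e+00]]
```

View pics/side0.png

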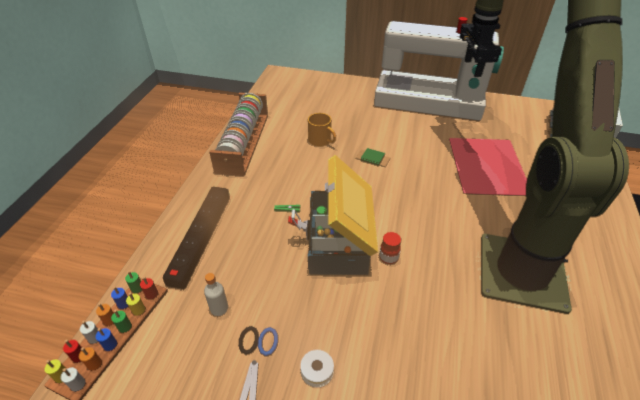

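View pics/top0.png

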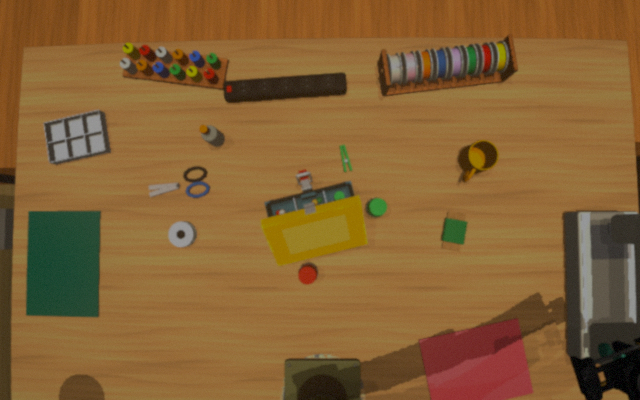

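The side view shows the case at about (340,230) with its lid open and the latch at (298,220). The top view shows the latch at (304,178), so the front faces away from the robot. I'll enlarge both.

```bash
python3 - <<'E'
import cv2,numpy as np
a=cv2.imread('pics/side0.png')[140:290,260:420]; b=cv2.imread('pics/top0.png')[140:290,240:400]
cv2.imwrite('pics/side0c.png',cv2.resize(a,None,fx=5,fy=4*1.0,interpolation=cv2.INTER_CUBIC) if 0 else cv2.resize(a[:, :],(640,600),interpolation=cv2.INTER_CUBIC))
cv2.imwrite('pics/top0c.png',cv2.convertScaleAbs(cv2.resize(b,(640,600),interpolation=cv2.INTER_CUBIC),alpha=1.5))
E
```

```text
(no output)
```

View pics/side0c.png

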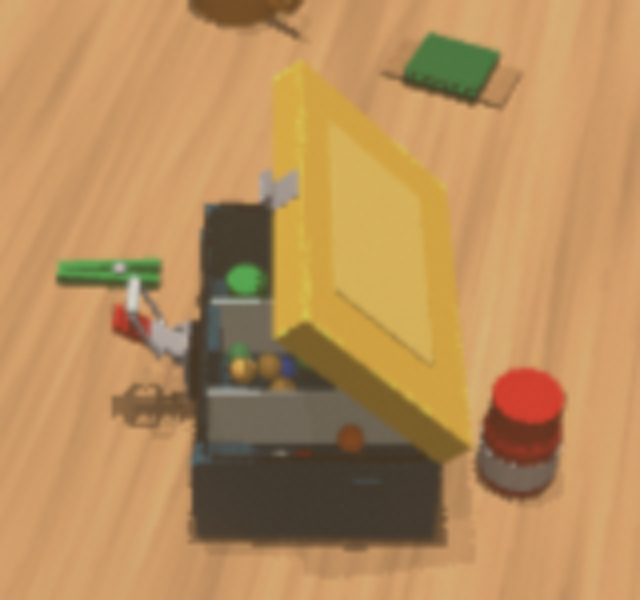

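View pics/top0c.png

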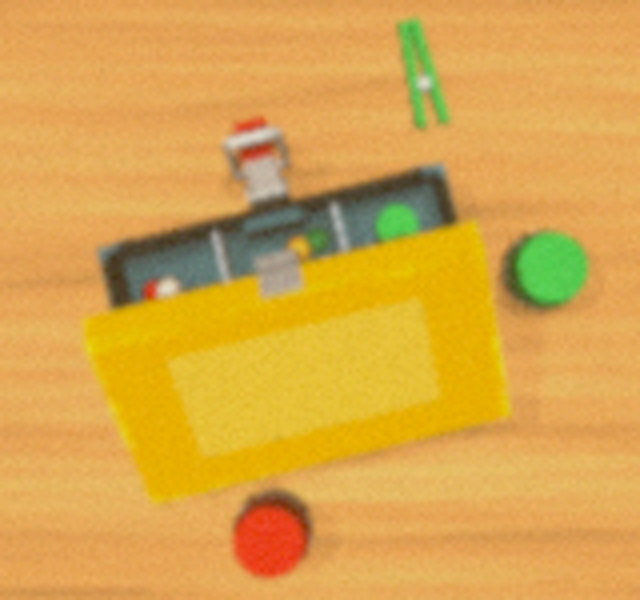

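The enlarged crops (4×) give the rim corners, lid corners, lever tip and loop bar. I'll fit the case pose, lid angle and latch from them.

```bash
cat > h.py <<'E'
import numpy as np,cv2
from plant import r,cams
from scipy.optimize import least_squares
from scipy.spatial.transform import Rotation as R
def proj(d,P):
    P=np.atleast_2d(P); T=d['camera_from_world']; c=P@T[:3,:3].T+T[:3,3]; c=c*[1,-1,-1]
    return cv2.projectPoints(c.reshape(-1,1,3),np.zeros(3),np.zeros(3),np.array(d['camera_matrix']),np.array(d['D']))[0][:,0]
def lid(th,f,h,y): # mm, f along lid, h above
    return [75-(f*np.cos(th)-h*np.sin(th)),y,83+f*np.sin(th)+h*np.cos(th)]
def c2w(x,y,yaw,P):
    c,s=np.cos(yaw),np.sin(yaw); P=np.atleast_2d(P)/1000.
    return np.c_[x+c*P[:,0]-s*P[:,1],y+s*P[:,0]+c*P[:,1],P[:,2]]
def latch(p,zp,a,lp):
    piv=np.array([-75-p,0,zp]); u=np.array([-np.sin(a),0,-np.cos(a)])
    l=a-lp; bar=piv+12*u+41.6*np.array([np.sin(l),0,np.cos(l)])
    return piv,piv+46*u,bar
E
python3 - <<'E'
from h import *
S=cams.snapshot('side');T=cams.snapshot('top')
so=[260,140];to=[240,140]
def model(v):
    x,y,yaw,th,p,a=v
    piv,tip,bar=latch(p,62,a,2.54)
    t=[[-75,115,82],[-75,-115,82],lid(th,151,-1,-115),lid(th,151,-1,115),lid(th,151,23,-115),lid(th,151,23,115),tip,bar]
    s=[[-75,-115,0],[75,-115,0],[-75,-115,82],[-75,115,82],lid(th,151,23,-115),lid(th,151,23,115),tip,bar]
    return proj(T,c2w(x,y,yaw,t)),proj(S,c2w(x,y,yaw,s))
mt=np.array([(443,168),(100,248),(83,320),(475,222),(90,350),(485,255),(250,122),(255,140)])/4+to
ms=np.array([(193,540),(440,540),(195,455),(207,207),(305,325),(303,62),(121,322),(135,293)])/4+so
f=lambda v:np.r_[(model(v)[0]-mt).ravel(),(model(v)[1]-ms).ravel()]
q=least_squares(f,[0.5,0,np.pi+0.25,0.7,20,2.1],x_scale=[.01,.01,.05,.1,5,.1],loss='soft_l1')
print(q.x, np.degrees(q.x[2])); print(np.round(f(q.x).reshape(-1,2),1))
J=q.jac; print(np.sqrt(np.diag(np.linalg.inv(J.T@J))))
E
```

```text
[ 0.47864031  0.01576783  3.37364506  0.81611957 13.68067515  2.03936524] 193.29562348151893
[[ 0.3 -0.7]
 [-0.8  0.3]
 [ 0.  -0.8]
 [-0.3  0.1]
 [-1.3 -0.8]
 [-0.4 -1.1]
 [ 0.1  0.7]
 [-0.7 -0.9]
 [ 1.9 -0.4]
 [-1.   0.6]
 [ 0.9  0.6]
 [ 1.  -2. ]
 [ 0.9 -2.4]
 [ 0.8 -1.3]
 [ 0.1 -1.2]
 [ 0.2  0.4]]
[1.53821795e-03 1.01303298e-03 7.96038680e-03 1.69987388e-02
 3.21002288e+00 8.68354155e-02]
```

Case at about (0.479, 0.016), yaw 193.3°, lid about 0.82 rad, lever about 2.04. The next script works out the approach move and the arc for pressing the lid.

```bash
cat >> h.py <<'E'
CX,CY,YAW=0.4786,0.0158,np.radians(193.3)
Rc=np.array([[-np.cos(YAW),-np.sin(YAW),0],[np.sin(YAW)*-1,np.cos(YAW),0],[0,0,1]]) # rows: out, casey, up
def st():
    s=r.get_state(); p=Rc@(np.array(s['tool_pos'])-[CX,CY,0])*1000
    Rt=R.from_quat(s['eef_rot']).as_matrix(); F=Rc@np.array(s['contact_force'])
    print('t',round(s['clock'],2),'O,y,z',p.round(1),'F',F.round(1),'open',round(float(s['opening']),2))
    print('tool axes in case(O,y,z):',(Rc@Rt).round(3).tolist())
    return p,Rc@Rt
def rel(target,tilt):  # target O,y,z mm; tilt deg = tool top leaning outward; prints tool-frame shift, rotvec
    p,M=st(); t=np.radians(tilt)
    G=np.array([[np.cos(t),0,-np.sin(t)],[0,-0+1,0],[np.sin(t),0,-np.cos(t)]]); G[:,1]=np.cross(G[:,2],G[:,0])
    print('shift',(M.T@(np.array(target)-p)).round(1),'rot',np.degrees(R.from_matrix(M.T@G).as_rotvec()).round(1))
E
python3 - <<'E'
from h import *
Rc[1]=[-np.sin(YAW),np.cos(YAW),0]
rel([-25,0,235],0)
pts=np.array([[-x[0]-9,x[2]] for x in [lid(t,135,23,0) for t in np.linspace(.816,.03,13)]])
print(pts.round(1)); print(np.diff(pts,axis=0).round(1))
E
```

```text
t 0.2 O,y,z [-424.7  528.3  238.2] F [ 0.1  0.6 -0.3] open 1.0
tool axes in case(O,y,z): [[0.997, 0.072, -0.0], [-0.072, 0.997, -0.001], [-0.0, -0.001, -1.0]]Traceback (most recent call last):
  File "<stdin>", line 3, in <module>
  File "h.py", line 28, in rel
    print('shift',(M.T@(np.array(target)-p)).round(1),'rot',np.degrees(R.from_matrix(M.T@G).as_rotvec()).round(1))
                                                                       ~~~~~~~~~~~~~^^^^^^^
  File "scipy/spatial/transform/_rotation.pyx", line 1143, in scipy.spatial.transform._rotation.Rotation.from_matrix
ValueError: Non-positive determinant (left-handed or null coordinate frame) in rotation matrix 0: [[ 9.97432901e-01  7.16072189e-02  1.16000802e-04]
 [ 7.16070593e-02 -9.97432372e-01  1.04544910e-03]
 [-1.90564658e-04  1.03445885e-03  9.99999447e-01]].
```

```bash
sed -i "s/^    G=.*/    G=np.array([[np.cos(t),0,-np.sin(t)],[0,1,0],[-np.sin(t),0,-np.cos(t)]])/; s/\[np.sin(YAW)\*-1,np.cos(YAW),0\]/[-np.sin(YAW),np.cos(YAW),0]/" h.py
python3 - <<'E'
from h import *
rel([-25,0,235],0)
pts=np.array([[-x[0]-9,x[2]] for x in [lid(t,135,23,0) for t in np.linspace(.816,.03,13)]])
print(pts.round(1).tolist()); print(np.diff(pts,axis=0).round(1).tolist())
E
```

```text
t 0.2 O,y,z [-424.7  528.3  238.2] F [ 0.1  0.6 -0.3] open 1.0
tool axes in case(O,y,z): [[0.997, 0.072, -0.0], [-0.072, 0.997, -0.001], [-0.0, -0.001, -1.0]]
shift [ 436.5 -498.3    3.7] rot [-0.1  0.   4.1]
[[-8.3, 197.1], [-1.0, 191.9], [6.0, 186.2], [12.6, 180.1], [18.7, 173.6], [24.4, 166.7], [29.7, 159.4], [34.4, 151.8], [38.7, 143.9], [42.4, 135.7], [45.6, 127.3], [48.2, 118.8], [50.2, 110.0]]
[[7.3, -5.2], [6.9, -5.7], [6.6, -6.1], [6.1, -6.5], [5.7, -6.9], [5.2, -7.3], [4.8, -7.6], [4.2, -7.9], [3.7, -8.2], [3.2, -8.4], [2.6, -8.6], [2.1, -8.7]]
```

```bash
python3 -m pendant '[[1,[34,-38,0],[0,0,0]],[1,[34,-38,0],[0,0,0]],[1,[34,-38,0],[0,0,0]],[1,[34,-38,0],[0,0,0]],[1,[34,-38,0],[0,0,0]],[1,[34,-38,0],[0,0,0]],[1,[34,-38,0],[0,0,0]],[1,[34,-38,0],[0,0,0]]]' 20; python3 -m pendant '[[1,[34,-39,0],[0,0,0]],[1,[34,-39,0],[0,0,0]],[1,[34,-39,0],[0,0,0]],[1,[34,-39,0],[0,0,0]],[1,[28,-38,3],[0,0,0]],[1,[0,0,0],[0,0,4]],[1,[0,0,0],[0,0,0]]]'; python3 -c "
from h import *
rel([-22,0,197],0)"
```

```text
clock: 1.2
tool_pos: [0.3563, -0.2235, 0.2388]
eef_rot: [0.988, 0.151, 0.0, 0.0]
contact_force: [0.8, -0.7, -0.7]
opening: 0.116
finger_force: 0.0
clock: 2.08
tool_pos: [0.454, 0.0096, 0.2356]
eef_rot: [0.993, 0.118, -0.0, 0.0]
contact_force: [-0.7, -0.3, -0.0]
opening: 0.009
finger_force: 0.0
t 2.08 O,y,z [-25.4   0.3 235.6] F [-0.7  0.1 -0. ] open 0.01
tool axes in case(O,y,z): [[1.0, 0.004, -0.0], [-0.004, 1.0, 0.0], [-0.0, 0.0, -1.0]]
shift [ 3.4 -0.3 38.6] rot [0.  0.  0.2]
```

```bash
python3 -m pendant '[[1,[1,0,19],[0,0,0]],[1,[1,0,19],[0,0,0]],[1,[6,0,0],[0,0,0]],[1,[6,0,0],[0,0,0]],[1,[6,0,-2],[0,0,0]],[1,[0,0,0],[0,0,0]]]'; python3 -c "
from h import *
st()"
```

```text
clock: 2.82
tool_pos: [0.4744, 0.014, 0.2003]
eef_rot: [0.993, 0.117, 0.001, 0.0]
contact_force: [-1.1, 0.3, 1.0]
opening: 0.004
finger_force: 0.0
t 2.83 O,y,z [ -4.5   0.8 200.3] F [-1.  -0.5  1. ] open 0.0
tool axes in case(O,y,z): [[1.0, 0.002, 0.002], [-0.002, 1.0, 0.0], [0.002, 0.0, -1.0]]
```

```bash
python3 -m pendant '[[1,[7,0,5],[0,0,0]],[1,[7,0,6],[0,0,0]],[1,[6,0,6],[0,0,0]],[1,[6,0,7],[0,0,0]]]'; python3 -c "
from h import *
st()"; python3 -m pendant '[[1,[5,0,7],[0,0,0]],[1,[5,0,7],[0,0,0]],[1,[4,0,8],[0,0,0]]]'; python3 -c "
from h import *
st()"
```

```text
clock: 3.32
tool_pos: [0.4994, 0.0201, 0.1752]
eef_rot: [0.993, 0.117, 0.0, 0.0]
contact_force: [0.3, 0.2, 2.7]
opening: 0.009
finger_force: 1.1
t 3.33 O,y,z [ 21.3   0.6 175.2] F [ 0.4 -0.1  2.7] open 0.01
tool axes in case(O,y,z): [[1.0, 0.002, 0.0], [-0.002, 1.0, 0.0], [0.0, 0.0, -1.0]]
clock: 3.7
tool_pos: [0.5127, 0.0232, 0.1531]
eef_rot: [0.993, 0.117, -0.0, 0.0]
contact_force: [-0.1, 0.4, 2.5]
opening: 0.002
finger_force: 1.0
t 3.7 O,y,z [ 34.9   0.6 153.1] F [-0.  -0.4  2.5] open 0.0
tool axes in case(O,y,z): [[1.0, 0.002, -0.0], [-0.002, 1.0, 0.0], [-0.0, 0.0, -1.0]]
```

Pushing with about 2.5 N, as expected for the hinge. I'll continue down.

```bash
python3 -m pendant '[[1,[4,0,8],[0,0,0]],[1,[4,0,8],[0,0,0]],[1,[3,0,8],[0,0,0]],[1,[2,0,8],[0,0,0]]]'; python3 -m pendant '[[1,[1,0,4],[0,0,0]],[1,[0,0,3],[0,0,0]]]';  python3 -c "
from h import *
st()"
```

```text
clock: 4.2
tool_pos: [0.5256, 0.0263, 0.1212]
eef_rot: [0.993, 0.117, 0.0, -0.0]
contact_force: [0.6, 0.9, 1.7]
opening: 0.003
finger_force: 0.9
clock: 4.45
tool_pos: [0.5262, 0.0264, 0.1145]
eef_rot: [0.993, 0.117, 0.0, 0.0]
contact_force: [0.4, -0.1, 2.7]
opening: 0.004
finger_force: 0.8
t 4.45 O,y,z [ 48.8   0.6 114.5] F [0.4 0.2 2.7] open 0.0
tool axes in case(O,y,z): [[1.0, 0.002, 0.0], [-0.002, 1.0, 0.0], [0.0, 0.0, -1.0]]
```

```bash
python3 -m pendant '[[1,[0,0,2],[0,0,0]],[1,[0,0,1.5],[0,0,0]],[1,[0,0,0],[0,0,0]]]'; python3 -m pendant '[[1,[0,0,1],[0,0,0]],[1,[0,0,0],[0,0,0]]]'; python3 -c "
from h import *
st()"
```

```text
clock: 4.82
tool_pos: [0.5257, 0.0262, 0.1111]
eef_rot: [0.993, 0.117, -0.0, 0.0]
contact_force: [0.3, 1.7, 0.7]
opening: 0.004
finger_force: 0.3
clock: 5.08
tool_pos: [0.5259, 0.0263, 0.1102]
eef_rot: [0.993, 0.117, -0.0, 0.0]
contact_force: [0.8, -0.9, 0.9]
opening: 0.008
finger_force: 0.4
t 5.08 O,y,z [ 48.4   0.7 110.2] F [0.6 1.1 0.9] open 0.01
tool axes in case(O,y,z): [[1.0, 0.002, -0.0], [-0.002, 1.0, 0.0], [-0.0, 0.0, -1.0]]
```

```bash
python3 -m pendant '[[1,[0,0,1],[0,0,0]],[1,[0,0,0],[0,0,0]]]'; python3 -m pendant '[[1,[0,0,0.7],[0,0,0]],[1,[0,0,0],[0,0,0]]]'; python3 -c "
from h import *
st()"
```

```text
clock: 5.32
tool_pos: [0.526, 0.0263, 0.1096]
eef_rot: [0.993, 0.117, 0.0, 0.0]
contact_force: [0.2, -0.1, 6.4]
opening: 0.009
finger_force: 2.8
clock: 5.58
tool_pos: [0.5261, 0.0263, 0.1093]
eef_rot: [0.993, 0.117, 0.0, 0.0]
contact_force: [-1.1, 0.5, 9.3]
opening: 0.009
finger_force: 4.6
t 5.58 O,y,z [ 48.6   0.7 109.3] F [-1.  -0.8  9.3] open 0.01
tool axes in case(O,y,z): [[1.0, 0.002, 0.0], [-0.002, 1.0, 0.0], [0.0, 0.0, -1.0]]
```

The lid is on its seal at 9 N. I'll lift, back off and look at the latch.

```bash
python3 -m pendant '[[1,[0,0,-25],[0,0,0]],[1,[-30,0,-30],[0,0,0]],[1,[-30,0,-20],[0,0,0]],[1,[0,0,0],[0,0,0]]]'; python3 - <<'E'
from h import *
st()
S=cams.snapshot('side')['img'];T=cams.snapshot('top')['img']
np.savez('s1.npz',S=S,T=T)
a=S[195:255,265:345];b=T[150:210,265:345]
o=np.vstack([cv2.resize(i,(800,600) if 0 else (533,400),interpolation=cv2.INTER_CUBIC) for i in (a,b)])
cv2.imwrite('pics/l1.png',np.hstack([cv2.resize(a,(400,300),interpolation=cv2.INTER_CUBIC),cv2.convertScaleAbs(cv2.resize(b,(400,300),interpolation=cv2.INTER_CUBIC),alpha=1.5)])[:,:,::-1])
E
```

```text
clock: 6.08
tool_pos: [0.4657, 0.0116, 0.1844]
eef_rot: [0.993, 0.116, -0.001, 0.0]
contact_force: [1.3, 0.5, -0.5]
opening: 0.006
finger_force: 0.0
t 6.08 O,y,z [-13.5   1.1 184.4] F [ 1.3 -0.2 -0.5] open 0.01
tool axes in case(O,y,z): [[1.0, 0.001, -0.001], [-0.001, 1.0, 0.001], [-0.001, 0.001, -1.0]]
```

View pics/l1.png

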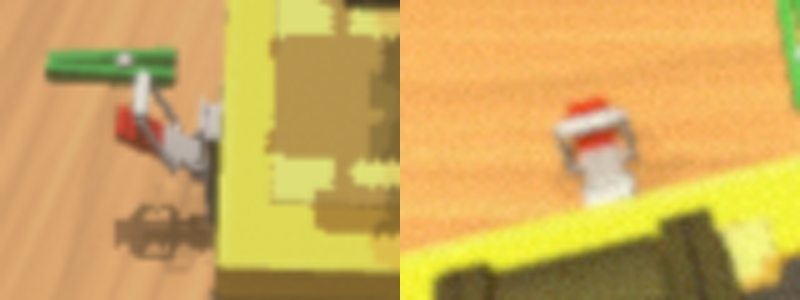

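Lid is shut. Side view: loop bar at (293.4,213.4), lever tip at (288.6,220). Top view: bar at (303,174.4), tip at (302.4,170). I'll triangulate these and check against the lid edge.

```bash
python3 - <<'E'
from h import *
S=cams.snapshot('side');T=cams.snapshot('top')
def tri(s,t):
    q=least_squares(lambda X:np.r_[(proj(S,X)[0]-s),(proj(T,X)[0]-t)],[.6,.04,.09])
    return (Rc@(q.x-[CX,CY,0])*1000).round(1),q.fun.round(2)
print('bar',tri([293.4,213.4],[303,174.4])); print('tip',tri([288.6,220],[302.4,170]))
w=lambda P:(Rc.T@np.array(P,float).T/1000).T+[CX,CY,0]
E=w([[76,-115,109],[76,0,109],[76,115,109]])
print('lid edge side',proj(S,E).round(1).tolist(),'obs near corner 308.4,248.4'); print('top',proj(T,E).round(1).tolist(),'obs line 265,201 - 345,180')
for p in (15,20,25):
  for a in (1.95,2.05,2.15,2.3):
    _,t,b=latch(p,62,a,2.54); print(p,a,'tip',(-t[0]).round(1),t[2].round(1),'bar',(-b[0]).round(1),b[2].round(1))
E
```

```text
bar (array([ 1.196e+02, -1.000e-01,  1.049e+02]), array([ 0.45,  0.06, -0.09, -0.43]))
tip (array([1.339e+02, 1.000e-01, 7.970e+01]), array([ 0.19,  0.03, -0.04, -0.19]))
lid edge side [[309.0, 247.2], [310.7, 212.6], [312.2, 182.6]] obs near corner 308.4,248.4
top [[262.3, 201.4], [306.9, 190.6], [351.5, 179.8]] obs line 265,201 - 345,180
15 1.95 tip 132.7 79.0 bar 124.3 101.0
15 2.05 tip 130.8 83.2 bar 120.2 104.2
15 2.15 tip 128.5 87.2 bar 115.9 107.0
15 2.3 tip 124.3 92.6 bar 108.8 110.4
20 1.95 tip 137.7 79.0 bar 129.3 101.0
20 2.05 tip 135.8 83.2 bar 125.2 104.2
20 2.15 tip 133.5 87.2 bar 120.9 107.0
20 2.3 tip 129.3 92.6 bar 113.8 110.4
25 1.95 tip 142.7 79.0 bar 134.3 101.0
25 2.05 tip 140.8 83.2 bar 130.2 104.2
25 2.15 tip 138.5 87.2 bar 125.9 107.0
25 2.3 tip 134.3 92.6 bar 118.8 110.4
```

```bash
python3 -m pendant '[[1,[40,-0.3,0],[0,0,0]],[1,[40,-0.3,0],[0,0,0]],[1,[40,-0.3,0],[0,0,0]],[1,[37,0,0],[0,0,0]],[1,[0,0,30],[0,0,0]],[1,[0,0,30],[0,0,0]],[1,[0,0,29],[0,0,0]],[1,[0,0,0],[0,0,0]]]'; python3 -c "
from h import *
st()"; python3 -m pendant '[[1,[-5,0,0],[0,0,0]],[1,[-5,0,0],[0,0,0]],[1,[-4,0,0],[0,0,0]],[1,[-4,0,0],[0,0,0]]]'; python3 -c "
from h import *
st()"
```

```text
clock: 7.28
tool_pos: [0.6185, 0.0499, 0.0914]
eef_rot: [0.993, 0.117, -0.003, 0.0]
contact_force: [-0.4, -1.0, 0.9]
opening: 0.004
finger_force: 0.0
t 7.28 O,y,z [143.9  -1.   91.4] F [-0.6  0.9  0.9] open 0.0
tool axes in case(O,y,z): [[1.0, 0.002, -0.006], [-0.002, 1.0, -0.001], [-0.006, -0.001, -1.0]]
clock: 7.78
tool_pos: [0.6027, 0.0455, 0.0952]
eef_rot: [0.993, 0.117, 0.001, 0.0]
contact_force: [-0.5, -0.2, 0.3]
opening: 0.006
finger_force: 0.0
t 7.78 O,y,z [127.6  -0.4  95.2] F [-0.5  0.1  0.3] open 0.01
tool axes in case(O,y,z): [[1.0, 0.002, 0.001], [-0.002, 1.0, 0.0], [0.001, 0.0, -1.0]]
```

```bash
python3 -m pendant '[[1,[-4,0,0],[0,0,0]],[1,[-4,0,0],[0,0,0]],[1,[-4,0,0],[0,0,0]],[1,[-4,0,0],[0,0,0]],[1,[-4,0,0],[0,0,0]],[1,[-2,0,0],[0,0,0]],[1,[0,0,0],[0,0,0]]]'; python3 - <<'E'
from h import *
st()
S=cams.snapshot('side')['img']
a=S[185:255,255:348]
cv2.imwrite('pics/l2.png',cv2.resize(a,(560,420),interpolation=cv2.INTER_CUBIC)[:,:,::-1])
E
```

```text
clock: 8.65
tool_pos: [0.5812, 0.0404, 0.0945]
eef_rot: [0.993, 0.117, -0.0, 0.0]
contact_force: [-0.4, 0.2, -0.4]
opening: 0.006
finger_force: 0.0
t 8.65 O,y,z [105.5  -0.4  94.5] F [-0.4 -0.3 -0.4] open 0.01
tool axes in case(O,y,z): [[1.0, 0.002, -0.0], [-0.002, 1.0, 0.0], [-0.0, 0.0, -1.0]]
```

View pics/l2.png

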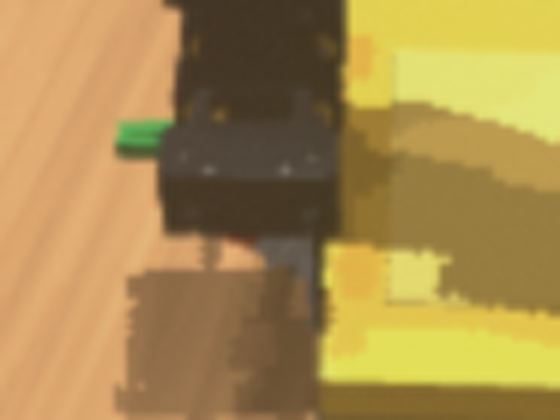

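The gripper hides the loop in this view, so I'll lift clear and back to check where it lies.

```bash
python3 -m pendant '[[1,[18,0,0],[0,0,0]],[1,[0,0,-30],[0,0,0]],[1,[0,0,-45],[0,0,0]],[1,[-45,0,-15],[0,0,0]],[1,[-45,0,0],[0,0,0]],[1,[-45,0,0],[0,0,0]],[1,[0,0,0],[0,0,0]]]'; python3 - <<'E'
from h import *
st()
S=cams.snapshot('side')['img'];T=cams.snapshot('top')['img']
a=S[195:255,265:345];b=T[150:210,265:345]
cv2.imwrite('pics/l3.png',np.hstack([cv2.resize(a,(400,300),interpolation=cv2.INTER_CUBIC),cv2.convertScaleAbs(cv2.resize(b,(400,300),interpolation=cv2.INTER_CUBIC),alpha=1.5)])[:,:,::-1])
E
```

```text
clock: 9.57
tool_pos: [0.4635, 0.0121, 0.1846]
eef_rot: [0.993, 0.116, -0.002, 0.0]
contact_force: [1.1, 0.3, -0.6]
opening: 0.004
finger_force: 0.0
t 9.57 O,y,z [-1.550e+01  1.000e-01  1.846e+02] F [ 1.1 -0.1 -0.6] open 0.0
tool axes in case(O,y,z): [[1.0, 0.001, -0.005], [-0.001, 1.0, 0.0], [-0.005, 0.0, -1.0]]
```

View pics/l3.png

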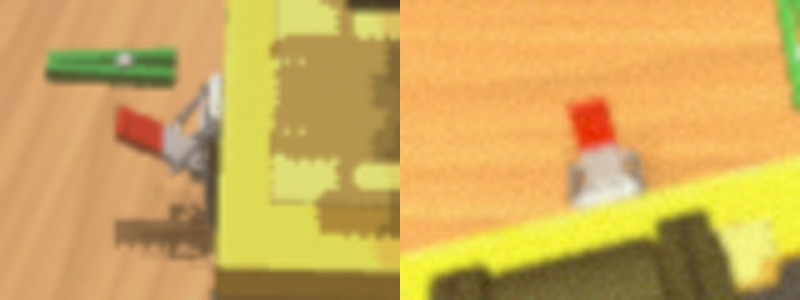

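The loop now lies against the skirt above the hook (side crop, bar at (212,90)) and the lever is unchanged with its tip at (118,122). Next I'll compute the pressing arc for the lever.

```bash
cat > arc.py <<'E'
from h import *
def pose(a,P=91,Z=62):
    t=np.interp(a,[0,0.6,1.5,2.1],np.radians([30,25,5,0])); D=np.interp(a,[0,1.2,1.6,2.1],[40,40,33,32])
    u=np.array([np.sin(a),-np.cos(a)]);n=np.array([np.cos(a),np.sin(a)])
    c=np.array([P,Z])+D*u+(2.5+9*abs(np.cos(a+t)))*n
    return c,t
def rows(a):
    q=[pose(x) for x in a]
    for i in range(len(a)-1):
        (c,t),(c2,t2)=q[i],q[i+1]; d=c2-c
        tx=[np.cos(t),-np.sin(t)];tz=[-np.sin(t),-np.cos(t)]
        print(f'{a[i]:.2f}->{a[i+1]:.2f} TCP {c2.round(1)} tilt {np.degrees(t2):.1f} shift x {d@tx:.1f} z {d@tz:.1f} dtilt {np.degrees(t2-t):.1f}')
E
python3 - <<'E'
from arc import *
c,t=pose(2.06); print(c)
rel([c[0],0,c[1]+15],20)
rows(np.arange(2.06,-0.05,-0.103))
E
```

```text
[116.13330907  83.0558771 ]
t 9.68 O,y,z [-10.4  -0.2 184.8] F [ 1.1 -0.4 -0.1] open 0.01
tool axes in case(O,y,z): [[1.0, 0.002, 0.002], [-0.002, 1.0, 0.0], [0.002, 0.0, -1.0]]
shift [126.3   0.4  87. ] rot [  0.  -20.1   0.1]
2.06->1.96 TCP [118.6  79.8] tilt 1.2 shift x 2.5 z 3.3 dtilt 0.9
1.96->1.85 TCP [120.7  76.2] tilt 2.0 shift x 2.2 z 3.5 dtilt 0.9
1.85->1.75 TCP [122.4  72.3] tilt 2.9 shift x 1.8 z 3.8 dtilt 0.9
1.75->1.65 TCP [123.5  68.3] tilt 3.8 shift x 1.4 z 4.0 dtilt 0.9
1.65->1.55 TCP [125.   64.1] tilt 4.6 shift x 1.8 z 4.1 dtilt 0.9
1.55->1.44 TCP [126.8  60.1] tilt 6.3 shift x 2.1 z 3.9 dtilt 1.7
1.44->1.34 TCP [128.3  56.5] tilt 8.6 shift x 1.9 z 3.3 dtilt 2.3
1.34->1.24 TCP [129.4  52.7] tilt 10.9 shift x 1.7 z 3.7 dtilt 2.3
1.24->1.13 TCP [129.1  49. ] tilt 13.2 shift x 0.3 z 3.7 dtilt 2.3
1.13->1.03 TCP [127.8  45.6] tilt 15.4 shift x -0.5 z 3.6 dtilt 2.3
1.03->0.93 TCP [126.3  42.4] tilt 17.7 shift x -0.6 z 3.6 dtilt 2.3
0.93->0.82 TCP [124.4  39.2] tilt 20.0 shift x -0.8 z 3.5 dtilt 2.3
0.82->0.72 TCP [122.3  36.2] tilt 22.3 shift x -1.0 z 3.5 dtilt 2.3
0.72->0.62 TCP [119.9  33.5] tilt 24.6 shift x -1.2 z 3.5 dtilt 2.3
0.62->0.52 TCP [117.3  30.9] tilt 25.7 shift x -1.3 z 3.3 dtilt 1.1
0.52->0.41 TCP [114.6  28.7] tilt 26.6 shift x -1.5 z 3.3 dtilt 0.9
0.41->0.31 TCP [111.6  26.6] tilt 27.4 shift x -1.8 z 3.2 dtilt 0.9
0.31->0.21 TCP [108.4  24.8] tilt 28.3 shift x -2.0 z 3.1 dtilt 0.9
0.21->0.10 TCP [104.9  23.2] tilt 29.1 shift x -2.3 z 3.0 dtilt 0.9
0.10->0.00 TCP [101.3  22. ] tilt 30.0 shift x -2.6 z 2.8 dtilt 0.9
```

```bash
python3 -m pendant '[[1,[42,0,0],[0,0,0]],[1,[42,0,0],[0,0,0]],[1,[43,0,0],[0,0,0]],[1,[0,0,40],[0,0,0]],[1,[0,0,30],[0,0,0]],[1,[0,0,12],[0,0,0]],[1,[0,0,0],[0,0,0]]]'; python3 -c "
from h import *
rel([116.5,0,83],0)"
```

```text
clock: 10.55
tool_pos: [0.5916, 0.0431, 0.1021]
eef_rot: [0.993, 0.117, -0.0, -0.0]
contact_force: [0.6, -1.2, 0.1]
opening: 0.005
finger_force: 0.0
t 10.55 O,y,z [116.2  -0.6 102.1] F [0.3 1.3 0.1] open 0.0
tool axes in case(O,y,z): [[1.0, 0.002, -0.0], [-0.002, 1.0, -0.0], [-0.0, -0.0, -1.0]]
shift [ 0.3  0.6 19.1] rot [-0.   0.   0.1]
```

```bash
python3 -m pendant '[[1,[0,0.5,6],[0,0,0]],[1,[0,0,6],[0,0,0]],[1,[1,0,5],[0,0,0]],[1,[2,0,3],[0,0,0]],[1,[0,0,0],[0,0,0]]]'; python3 -c "
from h import *
st()"; python3 -m pendant '[[1,[2.5,0,3.5],[0,-1,0]],[1,[2,0,3.5],[0,-1,0]],[1,[2,0,4],[0,-1,0]]]'; python3 -c "
from h import *
st()"
```

```text
clock: 11.18
tool_pos: [0.5941, 0.043, 0.0824]
eef_rot: [0.993, 0.117, -0.0, 0.0]
contact_force: [-0.5, -0.4, -0.4]
opening: 0.007
finger_force: 0.3
t 11.18 O,y,z [1.187e+02 1.000e-01 8.240e+01] F [-0.6  0.3 -0.4] open 0.01
tool axes in case(O,y,z): [[1.0, 0.002, -0.0], [-0.002, 1.0, 0.0], [-0.0, 0.0, -1.0]]
clock: 11.55
tool_pos: [0.6001, 0.0445, 0.071]
eef_rot: [0.993, 0.117, -0.027, 0.003]
contact_force: [-1.1, -0.9, 1.9]
opening: 0.004
finger_force: 0.8
t 11.55 O,y,z [1.248e+02 1.000e-01 7.100e+01] F [-1.3  0.6  1.9] open 0.0
tool axes in case(O,y,z): [[0.999, 0.002, -0.054], [-0.002, 1.0, 0.0], [-0.054, 0.0, -0.999]]
```

```bash
python3 -m pendant '[[1,[1,0,4],[0,-1,0]],[1,[1.5,0,4],[0,-1,0]],[1,[1.5,0,4],[0,-1.5,0]],[1,[1.5,0,3.5],[0,-2.5,0]]]'; python3 -c "
from h import *
st()"; python3 -m pendant '[[1,[1.5,0,3.5],[0,-2.5,0]],[1,[0,0,3.5],[0,-2.5,0]]]'; python3 -c "
from h import *
st()"
```

```text
clock: 12.05
tool_pos: [0.6041, 0.0454, 0.0555]
eef_rot: [0.99, 0.116, -0.079, 0.009]
contact_force: [-0.1, -0.5, 2.9]
opening: 0.007
finger_force: 1.3
t 12.05 O,y,z [128.9   0.   55.5] F [-0.3  0.5  2.9] open 0.01
tool axes in case(O,y,z): [[0.987, 0.002, -0.159], [-0.002, 1.0, 0.0], [-0.159, 0.0, -0.987]]
clock: 12.3
tool_pos: [0.6051, 0.0457, 0.0486]
eef_rot: [0.986, 0.116, -0.122, 0.014]
contact_force: [-1.0, 0.1, 4.7]
opening: 0.006
finger_force: 2.1
t 12.3 O,y,z [129.9   0.   48.6] F [-1.  -0.3  4.7] open 0.01
tool axes in case(O,y,z): [[0.97, 0.002, -0.243], [-0.002, 1.0, 0.001], [-0.243, 0.0, -0.97]]
```

```bash
python3 -m pendant '[[1,[-0.5,0,3.5],[0,-2.3,0]],[1,[-0.7,0,3.5],[0,-2.3,0]]]'; python3 -m pendant '[[1,[-0.8,0,3.5],[0,-2.3,0]],[1,[-1,0,3.5],[0,-2.3,0]]]'; python3 -c "
from h import *
st()"
```

```text
clock: 12.55
tool_pos: [0.6026, 0.0451, 0.0425]
eef_rot: [0.98, 0.115, -0.16, 0.019]
contact_force: [-0.2, -0.3, 6.4]
opening: 0.007
finger_force: 2.6
clock: 12.8
tool_pos: [0.5991, 0.0441, 0.0367]
eef_rot: [0.973, 0.114, -0.199, 0.024]
contact_force: [2.3, -0.7, 5.9]
opening: 0.003
finger_force: 2.9
t 12.8 O,y,z [123.8   0.2  36.7] F [2.1 1.2 5.9] open 0.0
tool axes in case(O,y,z): [[0.92, 0.002, -0.393], [-0.002, 1.0, 0.001], [-0.393, 0.0, -0.92]]
```

```bash
python3 -m pendant '[[1,[-2,0,3.5],[0,-2,0]],[1,[-2,0,3.3],[0,-1,0]]]'; python3 -m pendant '[[1,[-1.8,0,3.3],[0,-1,0]],[1,[-2,0,3.2],[0,-1,0]]]'; python3 -c "
from h import *
st()"
```

```text
clock: 13.05
tool_pos: [0.5933, 0.0426, 0.0316]
eef_rot: [0.968, 0.114, -0.224, 0.027]
contact_force: [4.0, -0.9, 3.1]
opening: 0.007
finger_force: 2.5
clock: 13.3
tool_pos: [0.5853, 0.0407, 0.0272]
eef_rot: [0.963, 0.113, -0.242, 0.029]
contact_force: [2.5, -0.4, 2.8]
opening: 0.006
finger_force: 1.6
t 13.3 O,y,z [109.6   0.3  27.2] F [2.4 1.  2.8] open 0.01
tool axes in case(O,y,z): [[0.881, 0.002, -0.473], [-0.002, 1.0, 0.001], [-0.473, 0.0, -0.881]]
```

```bash
python3 -m pendant '[[1,[-2.6,0,2.5],[0,-1,0]],[1,[-2,0,1.5],[0,0,0]],[1,[0,0,0],[0,0,0]]]'; python3 -c "
from h import *
st()";  python3 -m pendant '[[1,[-1.7,0,0.9],[0,0,0]],[1,[0,0,0],[0,0,0]]]'; python3 -c "
from h import *
st()"
```

```text
clock: 13.68
tool_pos: [0.5811, 0.0397, 0.026]
eef_rot: [0.962, 0.113, -0.248, 0.029]
contact_force: [5.6, -0.3, 1.4]
opening: 0.002
finger_force: 3.0
t 13.68 O,y,z [105.2   0.3  26. ] F [5.4 1.6 1.4] open 0.0
tool axes in case(O,y,z): [[0.875, 0.002, -0.484], [-0.001, 1.0, 0.001], [-0.484, 0.0, -0.875]]
clock: 13.92
tool_pos: [0.5808, 0.0396, 0.026]
eef_rot: [0.962, 0.113, -0.246, 0.029]
contact_force: [8.2, 0.2, 0.1]
opening: 0.003
finger_force: 4.3
t 13.93 O,y,z [105.    0.3  26. ] F [8.  1.7 0.1] open 0.0
tool axes in case(O,y,z): [[0.877, 0.002, -0.481], [-0.001, 1.0, 0.001], [-0.481, 0.001, -0.877]]
```

```bash
python3 -m pendant '[[1,[-1.5,0,0.8],[0,0,0]],[1,[0,0,0],[0,0,0]]]'; python3 -c "
from h import *
st()"; python3 -m pendant '[[1,[-0.6,0,0.3],[0,0,0]],[1,[0,0,0],[0,0,0]]]'; python3 -c "
from h import *
st()"
```

```text
clock: 14.18
tool_pos: [0.5806, 0.0396, 0.0261]
eef_rot: [0.963, 0.113, -0.245, 0.029]
contact_force: [10.4, 0.4, 1.3]
opening: 0.006
finger_force: 5.6
t 14.18 O,y,z [104.8   0.3  26.1] F [10.3  2.   1.3] open 0.01
tool axes in case(O,y,z): [[0.879, 0.002, -0.477], [-0.001, 1.0, 0.002], [-0.477, 0.001, -0.879]]
clock: 14.42
tool_pos: [0.5806, 0.0396, 0.0261]
eef_rot: [0.963, 0.113, -0.244, 0.029]
contact_force: [11.3, -0.0, 1.4]
opening: 0.003
finger_force: 6.1
t 14.43 O,y,z [104.7   0.3  26.1] F [11.   2.6  1.4] open 0.0
tool axes in case(O,y,z): [[0.879, 0.002, -0.476], [-0.001, 1.0, 0.002], [-0.476, 0.001, -0.879]]
```

The lever has met a hard stop at 11 N. I'll back off and look.

```bash
python3 -m pendant '[[1,[10,0,-6],[0,0,0]],[1,[25,0,-14],[0,0,0]],[1,[-15,0,-40],[0,0,0]],[1,[-20,0,-40],[0,5,0]],[1,[-20,0,-40],[0,10,0]],[1,[0,50,-20],[0,10,0]],[1,[0,60,0],[0,3,0]],[1,[0,0,0],[0,0,0]]]'; python3 - <<'E'
from h import *
st()
S=cams.snapshot('side')['img'];T=cams.snapshot('top')['img']
a=S[195:255,265:345];b=T[150:210,265:345]
cv2.imwrite('pics/l4.png',np.hstack([cv2.resize(a,(400,300),interpolation=cv2.INTER_CUBIC),cv2.convertScaleAbs(cv2.resize(b,(400,300),interpolation=cv2.INTER_CUBIC),alpha=1.5)])[:,:,::-1])
E
```

```text
clock: 15.42
tool_pos: [0.6492, -0.0652, 0.1777]
eef_rot: [0.994, 0.111, -0.012, 0.004]
contact_force: [-0.1, 0.2, 1.1]
opening: 0.007
finger_force: 0.0
t 15.43 O,y,z [147.4 118.1 177.7] F [-0.  -0.2  1.1] open 0.01
tool axes in case(O,y,z): [[1.0, -0.009, -0.024], [0.009, 1.0, 0.005], [-0.024, 0.005, -1.0]]
```

View pics/l4.png

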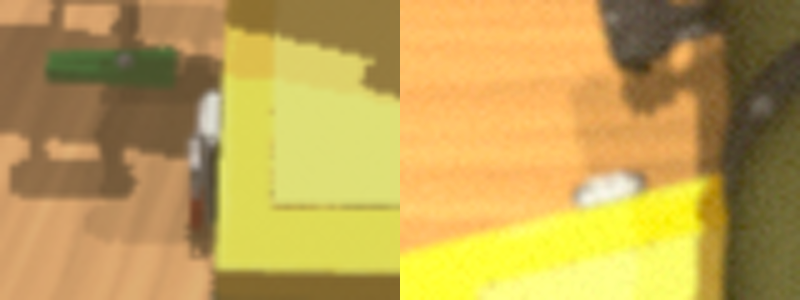

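The lever hangs down with its red end around (197,215) to (197,250), and the bar sits in the hook at (210,115). I'll check the lever angle numerically before handing in.

```bash
python3 - <<'E'
from h import *
S=cams.snapshot('side')
w=lambda P:(Rc.T@np.array(P,float).T/1000).T+[CX,CY,0]
for P in (91,94.5):
  for a in (0,.1,.2,.3):
    u=np.array([np.sin(a),-np.cos(a)]);n=np.array([np.cos(a),np.sin(a)])
    pts=[[*(np.array([P,62])+d*u+2.5*n)] for d in (46,22,0)]
    px=proj(S,w([[q[0],-10,q[1]] for q in pts])); print(P,a,((px-[265,195])*5).round(0).tolist(),'corner at z30:',round(P+2.5/np.cos(a)+32*np.tan(a),1))
print('lid near corner tight/4mm', ((proj(S,w([[76,-115,105],[76,-115,109]]))-[265,195])*5).round(1).tolist())
im=S['img'].astype(int)[195:255,265:345]
m=(im[:,:,0]>im[:,:,1]*1.9)&(im[:,:,0]>50); ys,xs=np.nonzero(m[:,:50]); print('red px crop*5', [(x*5,y*5) for x,y in zip(xs,ys)])
E
```

```text
91 0 [[198.0, 221.0], [197.0, 191.0], [196.0, 163.0]] corner at z30: 93.5
91 0.1 [[190.0, 220.0], [193.0, 191.0], [196.0, 163.0]] corner at z30: 96.7
91 0.2 [[181.0, 219.0], [189.0, 190.0], [196.0, 163.0]] corner at z30: 100.0
91 0.3 [[173.0, 217.0], [185.0, 189.0], [196.0, 162.0]] corner at z30: 103.5
94.5 0 [[192.0, 221.0], [191.0, 191.0], [189.0, 163.0]] corner at z30: 97.0
94.5 0.1 [[183.0, 220.0], [186.0, 191.0], [189.0, 163.0]] corner at z30: 100.2
94.5 0.2 [[175.0, 219.0], [182.0, 190.0], [190.0, 163.0]] corner at z30: 103.5
94.5 0.3 [[167.0, 217.0], [179.0, 189.0], [190.0, 162.0]] corner at z30: 107.0
lid near corner tight/4mm [[220.2, 266.6], [220.0, 261.2]]
red px crop*5 []
```

```bash
python3 -c "
from plant import r
print(r.finish_job())"
```

```text
the job is handed in; nothing more can be done
None
```

The lid is shut, the loop is over the hook, and the lever was pressed until it met its stop, where it stayed after I let go; the most force I read was about 11 N, and I handed the job in at about 15.5 s.

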